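# Make up the espresso and cocktail practice kits

### The job

Make up the two practice kits on the small dark wooden boards: the espresso kit on the square-ended board is the tamper on the large disc and a shot cup on the small disc; the cocktail kit on the round-ended board is the jigger on the large disc and the other shot cup on the small disc. Stand each thing upright in the middle of its disc, and leave the coffee cup and the timer where they are.

Things in the scene. Friction and masses are not known exactly. Their poses are not given: they have to be found in the camera images.
- tamper: coffee tamper standing on its flat steel base: base 58 mm in diameter and up to 30 mm high, above it a dark brown upright knob at most 32 mm thick that reaches 90 mm; 0.42 kg. Grip the knob at about 65 mm height. Origin: centre of its underside, z up, round, so its yaw means nothing. Starts upright on the worktop.
- jigger: steel double jigger, hourglass-shaped, 45 mm in diameter at the rims, 92 mm high, 80 g. It grips as if it were a straight 45 mm cylinder over its whole height; take it by the upper cup at about 70 mm height. Origin: centre of its underside, z up, round, so its yaw means nothing. Starts upright on the worktop.
- shot_cup_a: small shot cup of plain dark steel without a handle, open at the top, 46 mm in diameter at the rim tapering to 38 mm at the foot, 57 mm high, wall 2.5 mm, 90 g. Grip it across the outside at about 44 mm height. Origin: centre of its underside, z up, round, so its yaw means nothing. There are two equal ones and either may go to either board. Starts upright on the worktop.
- shot_cup_b: small shot cup of plain dark steel without a handle, open at the top, 46 mm in diameter at the rim tapering to 38 mm at the foot, 57 mm high, wall 2.5 mm, 90 g. Grip it across the outside at about 44 mm height. Origin: centre of its underside, z up, round, so its yaw means nothing. There are two equal ones and either may go to either board. Starts upright on the worktop.
- square_board: dark wooden board with square ends, 80 x 180 mm, 8 mm thick. It is fixed to the worktop. Origin: centre of its underside, z up; y runs along its length, x across it. Two flat cork discs with pale rims, flush with the top, mark the places: the large one (64 mm) is centred at y = +45 mm, the small one (46 mm) at y = -45 mm, both at x = 0.
- round_board: dark wooden board with half-round ends, 80 x 180 mm, 8 mm thick. It is fixed to the worktop. Origin: centre of its underside, z up; y runs along its length, x across it. Two flat cork discs with pale rims, flush with the top, mark the places: the large one (64 mm) is centred at y = -45 mm, the small one (46 mm) at y = +45 mm, both at x = 0.
- cup: white coffee cup with one handle, 61 x 85 x 53 mm, loose; a bystander that stays where it is. Origin: near the middle of its underside. The espresso machine's front stands behind it at x = 0.595 (y from -0.62 to 0.20, drip tray up to 0.125 high); over this cup a filter handle juts out of the machine to x = 0.53 at a height of 0.34, near y = 0, so cross the middle in front of it.
- timer: white kitchen timer lying flat, 60 x 72 x 23 mm, loose; a bystander that stays where it is. Origin: centre of its underside.
Not all that is in view belongs to the job. Leave any pink look-alike of the shot_cup_a alone.

How it is judged:
At the end, for the whole second after the job is handed in: Tamper and one shot cup stand on the large and small disc of the square-ended board, jigger and other shot cup on those of the round-ended board; each within 12 mm of its disc's centre along and across the board, resting on it, upright within 0.12 rad, released, at rest (x of tamper in the frame of square_board between -0.012 and 0.012 m and y of tamper in the frame of square_board between 0.033 and 0.057 m and z of tamper in the frame of square_board between 0.004 and 0.012 m and x of jigger in the frame of round_board between -0.012 and 0.012 m and y of jigger in the frame of round_board between -0.057 and -0.033 m and z of jigger in the frame of round_board between 0.004 and 0.012 m and ((x of shot_cup_a in the frame of square_board between -0.012 and 0.012 m and y of shot_cup_a in the frame of square_board between -0.057 and -0.033 m and z of shot_cup_a in the frame of square_board between 0.004 and 0.012 m and x of shot_cup_b in the frame of round_board between -0.012 and 0.012 m and y of shot_cup_b in the frame of round_board between 0.033 and 0.057 m and z of shot_cup_b in the frame of round_board between 0.004 and 0.012 m) or (x of shot_cup_b in the frame of square_board between -0.012 and 0.012 m and y of shot_cup_b in the frame of square_board between -0.057 and -0.033 m and z of shot_cup_b in the frame of square_board between 0.004 and 0.012 m and x of shot_cup_a in the frame of round_board between -0.012 and 0.012 m and y of shot_cup_a in the frame of round_board between 0.033 and 0.057 m and z of shot_cup_a in the frame of round_board between 0.004 and 0.012 m)) and angle between each of tamper, jigger, shot_cup_a, shot_cup_b's own z axis and vertical below 0.12 rad and linear speed of each of tamper, jigger, shot_cup_a, shot_cup_b below 0.02 m/s); the robot touches nothing.
It fails at once if the cup is shifted by more than 25 mm (distance of cup from where it was at the start of the episode above 0.025 m).
It fails at once if the timer is shifted by more than 25 mm (distance of timer from where it was at the start of the episode above 0.025 m).
It also fails if it takes over 118 s, if anything falls off the work surface, if the arm or the gripper's body presses on something with over 40 N, if the wrist force passes 120 N, or if a joint passes its speed limit or range.

### The arm

A 6-joint arm with a two-finger parallel gripper is mounted at the origin on a cart in front of the work surface, level with it; the furniture and walls round the work are solid. World frame = base frame: x ahead of the robot, y to its left, z up, the work surface at z = 0. Lengths are in m, angles in rad, forces in N, time in s.
With the tool pointing down it reaches from about 0.325 to 0.775 m from the base axis. Payload 9.3 kg.
Tool frame: the origin (TCP) lies midway between the tips of the shut fingers; the grasp point (between the pads) lies 19 mm behind it (r.grip_point_offset is the distance from the TCP to the grasp point, in m); y points along the fingers, x is the direction in which the jaws open and shut, and the axes are right-handed (so a half turn about y gives the same grasp; the last joint's range is limited). The gripper opens to 85 mm and grips with 20 to 120 N. Pads are 22 mm wide; open, the fingers measure 114 mm over their backs; the gripper's body (76 mm by 85 mm) begins 54 mm behind the grasp point. The pads swing forward as they close: fully open they stand 13 mm farther back than shut.
Start: joints at [1.106, 0.259, 0.021, 1.334, 0, 1.418], TCP at [0.169, 0.523, 0.231] pointing down, gripper open.
Joint ranges: [-3.04, 3.04], [-0.91, 1.82], [-1.04, 1.36], [-1.92, 1.95], [-1.52, 1.45], [-3.14, 3.14]. Speed limits (rad/s): [2.22, 2.22, 2.79, 3.14, 3.14, 3.14].

### API

Orientations are given as a unit quaternion [x, y, z, w].
In Python, from plant import r gives the robot as it stands.
- The arm moves only by the tool send_rows, never from a script. Its argument "steps" is one flat list of numbers, 7 for each row, row after row: the shift along the tool's x, y, z each as a share of 250 mm, from -1 to 1, then the turn, a rotation vector about the tool's x, y, z each as a share of 180 degrees, from -1 to 1, then the closure, from -1 (fully open) to 1 (shut). A call has 1 to 12 rows; each row is the pose to reach, as a shift and turn from the pose commanded when the call began, along the tool's axes at that moment, turning the shorter way round; what a row does not reach only later rows make up. A row lasts 1/10 s, in which the tool goes at most 50 mm and 8.59 degrees, less where a joint would pass 70% of its speed; a pose out of reach is approached as far as the arm can. A call with a number of a shift or a turn outside -1 to 1 is refused whole. A call with a gripper value outside its range is refused whole. The fingers move at their own pace and stop on an object; "grip_force" is the grip in N (left out, the last holds). Time passes only in rows, so rows that repeat a pose let the fingers close. It gives the time, the measured TCP pose, the force and the opening at its end, in the units of the state.
- r.sense(): the state, without advancing time (a new reading comes with each control period).
- r.grab_frame(name): name is "side" or "top"; returns a dict with "pixels" (420x560x3 uint8, red, green, blue), "intrinsics" (3x3 intrinsics, pixels), "cam_to_world" (4x4, takes a point from camera to world coordinates). Camera axes: x right, y up, looking along -z (the intrinsics and any distortion apply to the point x, -y, -z); pixel columns grow to the right and rows downward; lengths in m; the calibration is good to about 2 mm. A picture is of the moment at which its call begins. There is no depth.
- r.job_done(): hands the job in, once; it reports no verdict.
The state is a dict: "time": time; "joint_positions": joint angles; "dq": joint speeds; "tau": joint torques, N m; "eef_pos": TCP position; "tool_rot": TCP orientation; "force": force on the tool from outside, world axes, zero at the start; "torque": the same for the moment, N m; "finger_gap": finger opening in m.
Only numpy, scipy, OpenCV 4.12 (cv2) and the standard library are available. Lean on these libraries where they do the work, as an engineer would, in place of code of your own. Each camera call takes 0.05 s, during which the arm holds its last target. There are 200 camera calls.

## Working session

There is one attempt and no reset: what is moved stays moved. The work goes in short steps, Python scripts to look and compute and a tool call to move; the robot and the scene stay as the last step left them, time stands still between calls to the robot, and variables do not carry over. Pictures are saved under pics/ and viewed, about 12 in all and at most 16, crops included, and the job is handed in when it is done.

Besides the shell and the picture viewer there is one more tool, called after "Emit:" by a JSON object that holds its "api" and its "payload", one argument or row to a line. send_rows: Moves the arm, as the interface text tells. Its arguments: {"type":"object","properties":{"steps":{"type":"array","items":{"type":"number","minimum":-1,"maximum":1}},"grip_force":{"type":"number"}},"required":["steps"]}

```bash
ls; mkdir -p pics; python3 - <<'E'
from plant import r
import cv2, numpy as np
np.set_printoptions(precision=4,suppress=True)
s=r.sense(); print(s)
print(r.grip_point_offset)
for n in("top","side"):
    f=r.grab_frame(n); cv2.imwrite(f"pics/{n}0.png",f["pixels"][:,:,::-1]); print(f["intrinsics"],f["cam_to_world"])
    np.savez(f"{n}0.npz",**{k:np.array(v) for k,v in f.items()})
    print(f.keys())
E
```

```text
pics
{'time': 0.0, 'joint_positions': array([1.1064, 0.2592, 0.0208, 1.3337, 0.    , 1.4182]), 'dq': array([0.0013, 0.0006, 0.0001, 0.0006, 0.0007, 0.0009]), 'tau': array([  0.0011, -55.5645,  34.4528,   0.0139,  -0.0001,  -0.    ]), 'eef_pos': array([0.1686, 0.5232, 0.2307]), 'tool_rot': array([ 0.5718,  0.4159, -0.4167, -0.5714]), 'force': array([ 0.0141,  0.3383, -0.62  ]), 'torque': array([-0.003 ,  0.0283,  0.0392]), 'finger_gap': 0.08577069831792788}
0.0187
[[539.0898   0.     282.7849]
 [  0.     539.0898 213.4017]
 [  0.       0.       1.    ]] [[ 0.0059  0.9958 -0.091   0.4179]
 [-0.9999  0.0068  0.0096 -0.0202]
 [ 0.0101  0.0909  0.9958  1.333 ]
 [ 0.      0.      0.      1.    ]]
dict_keys(['pixels', 'intrinsics', 'cam_to_world'])
[[524.0651   0.     285.5904]
 [  0.     524.0651 210.7541]
 [  0.       0.       1.    ]] [[ 0.9833  0.0686 -0.1688  0.2844]
 [-0.1821  0.3786 -0.9075 -1.3557]
 [ 0.0016  0.923   0.3847  0.6063]
 [ 0.      0.      0.      1.    ]]
dict_keys(['pixels', 'intrinsics', 'cam_to_world'])
```

View pics/top0.png

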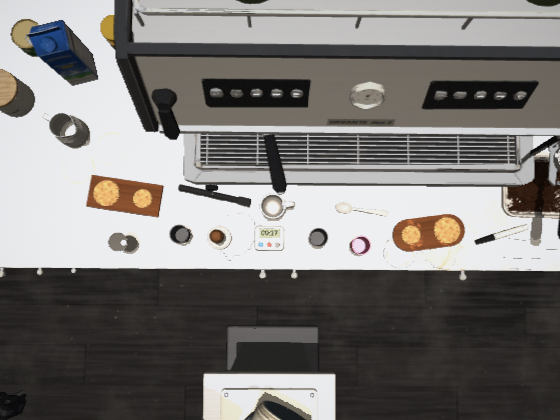

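View pics/side0.png

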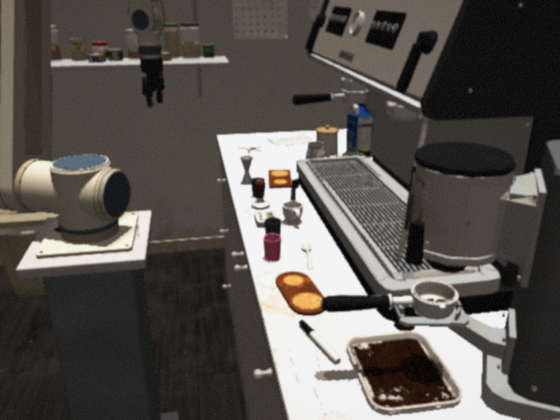

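Top view: square board is at about (125,196), with its large disc at (106,193) and small disc at (142,198). Round board is at (428,232), with its large disc at (447,229) and small disc at (411,234). The jigger is at (122,242), the cups at (181,235) and (318,237), and the tamper at (218,237). The pink cup at (360,245) is the decoy. The side view agrees.

```bash
cat > h.py <<'E'
import numpy as np, cv2
from scipy.spatial.transform import Rotation as R
np.set_printoptions(precision=4,suppress=True)
def ray(f,uv,z):
    K,T=f["intrinsics"],f["cam_to_world"]
    d=np.linalg.inv(K)@[uv[0],uv[1],1]; d=T[:3,:3]@[d[0],-d[1],-d[2]]
    o=T[:3,3]; return o+d*(z-o[2])/d[2]
def proj(f,p):
    K,T=f["intrinsics"],f["cam_to_world"]
    c=T[:3,:3].T@(np.array(p)-T[:3,3]); q=K@[c[0],-c[1],-c[2]]; return q[:2]/q[2]
E
python3 - <<'E'
from h import *
f=dict(np.load("top0.npz")); im=f["pixels"][:,:,::-1].copy()
print("axes",R.from_quat([ 0.5718,0.4159,-0.4167,-0.5714]).as_matrix())
hsv=cv2.cvtColor(im,cv2.COLOR_BGR2HSV)
# cork discs
m=cv2.inRange(hsv,(8,90,150),(28,255,255)); m[:170]=0;m[265:]=0
for c in cv2.findContours(m,cv2.RETR_EXTERNAL,cv2.CHAIN_APPROX_NONE)[0]:
    if cv2.contourArea(c)>80:
        (x,y),rd=cv2.minEnclosingCircle(c); M=cv2.moments(c); g=(M["m10"]/M["m00"],M["m01"]/M["m00"])
        print("disc",g,rd,cv2.contourArea(c),ray(f,g,.008))
m=cv2.inRange(hsv,(0,60,20),(30,255,255)); m[:170]=0;m[265:]=0; m=cv2.morphologyEx(m,cv2.MORPH_CLOSE,np.ones((5,5)))
for c in cv2.findContours(m,cv2.RETR_EXTERNAL,cv2.CHAIN_APPROX_NONE)[0]:
    if cv2.contourArea(c)>1000:
        q=cv2.minAreaRect(c); P=[ray(f,p,.008)[:2] for p in cv2.boxPoints(q)]; P=np.array(P)
        print("board",ray(f,q[0],.008),P.tolist(),np.linalg.norm(P[1]-P[0]),np.linalg.norm(P[2]-P[1]))
a=cv2.resize(im[215:265,95:245],None,fx=5.3,fy=5.3,interpolation=cv2.INTER_CUBIC)
b=cv2.resize(im[215:265,245:395],None,fx=5.3,fy=5.3,interpolation=cv2.INTER_CUBIC)
cv2.imwrite("pics/crop0.png",np.vstack([a,b]))
E
```

```text
axes [[ 0.3068 -0.0006 -0.9518]
 [ 0.9518 -0.0011  0.3068]
 [-0.0012 -1.      0.0002]]
disc (411.80624187256177, 234.46900736887733) 15.700418472290039 384.5 [ 0.489  -0.3513  0.008 ]
disc (446.5548504079782, 229.89996977938952) 15.604889869689941 551.5 [ 0.5008 -0.4375  0.008 ]
disc (142.06151914626489, 198.04017576898931) 9.855883598327637 265.5 [0.5747 0.3146 0.008 ]
disc (105.90032679738562, 192.60555555555555) 13.459555625915527 510.0 [0.5875 0.4041 0.008 ]
board [ 0.4946 -0.3927  0.008 ] [[0.5225098937882982, -0.29962637859911556], [0.5472888106088929, -0.47668179748913214], [0.4667681020236273, -0.48544937930793003], [0.4423598085748651, -0.3093255179301859]] 0.1787809164232055 0.08099663574508871
board [0.5809 0.3583 0.008 ] [[0.5544767209026462, 0.45201537251753426], [0.6331708408026804, 0.4433964149519313], [0.6074158150903859, 0.264163544587282], [0.5288983816469127, 0.27375065414995187]] 0.07916470764399132 0.1810738610860003
board [ 0.598  -0.6567  0.008 ] [[0.6516553738478721, -0.5947119184847239], [0.652639922785862, -0.7227453252267189], [0.5446679178491449, -0.7183304555964384], [0.5437950127464241, -0.5912378601178855]] 0.12803719216919907 0.10806222709118499
```

View pics/crop0.png

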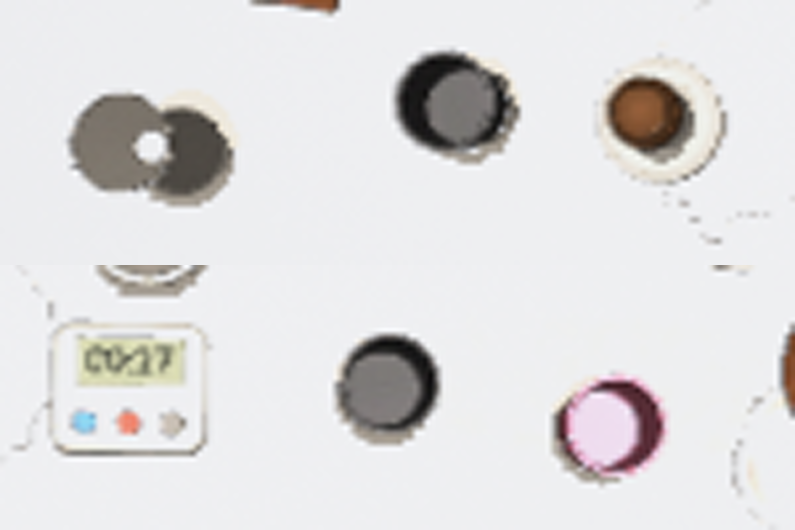

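```bash
python3 - <<'E'
from h import *
f=dict(np.load("top0.npz")); s=dict(np.load("side0.npz"))
def P(U,V,u0): return ((U+.5)/5.3-.5+u0,(V+.5)/5.3-.5+215)
for n,u,z in [("jigger",P(122,142,95),.092),("cupA",P(448,102,95),.057),("tamp knob",P(645,115,95),.088),("tamp base",P(662,120,95),.025),("cupB",P(388,121,245),.057)]:
    p=ray(f,u,z); print(n,np.array(u),p,np.hypot(*p[:2]),"side px top",proj(s,p))
im=s["pixels"][:,:,::-1]; cv2.imwrite("pics/side_crop.png",cv2.resize(im[140:320,210:350],None,fx=3.3,fy=3.3,interpolation=cv2.INTER_CUBIC))
E
```

```text
jigger [117.6132 241.3868] [0.4642 0.3464 0.092 ] 0.5792051438993017 side px top [245.972  156.9771]
cupA [179.1226 233.8396] [0.4843 0.2123 0.057 ] 0.528789133245648 side px top [257.3308 179.2584]
tamp knob [216.2925 236.2925] [0.4776 0.1209 0.088 ] 0.492643403034964 side px top [258.9681 179.482 ]
tamp base [219.5    237.2358] [0.4783 0.1203 0.025 ] 0.4932401143457407 side px top [259.6227 199.1098]
cupB [317.8019 237.4245] [ 0.4779 -0.1158  0.057 ] 0.49173235462942533 side px top [271.6383 220.0893]
```

View pics/side_crop.png

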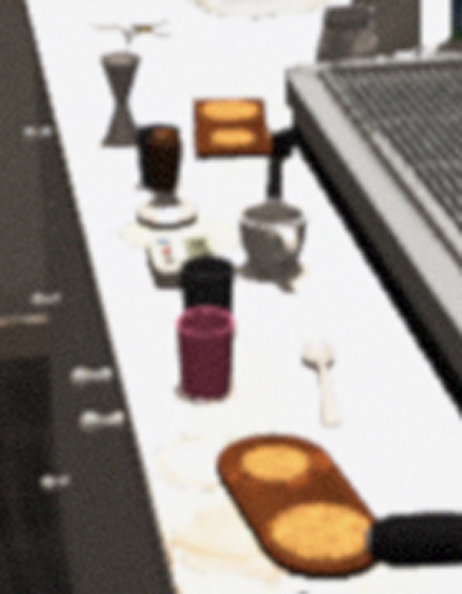

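Emit:
{"api": "send_rows", "payload": {
  "steps": [-0.4,0,-0.79,0,0.4008,0,-1,-0.4,0,-0.79,0,0.4008,0,-1,-0.4,0,-0.79,0,0.4008,0,-1,-0.4,0,-0.79,0,0.4008,0,-1,-0.4,0,-0.79,0,0.4008,0,-1,-0.4,0,-0.79,0,0.4008,0,-1,-0.4,0,-0.79,0,0.4008,0,-1,-0.4,0,-0.79,0,0.4008,0,-1,-0.4,0,-0.79,0,0.4008,0,-1,-0.4,0,-0.79,0,0.4008,0,-1,-0.4,0,-0.79,0,0.4008,0,-1],
  "grip_force": 30
}}

```text
time: 1.2
eef_pos: [0.3259, 0.3677, 0.2311]
tool_rot: [0.707, 0.001, -0.001, -0.707]
force: [-0.3, 0.7, 0.5]
finger_gap: 0.0854
```

```bash
python3 -c "
from plant import r;from h import *
s=r.sense();print(s['time'],s['eef_pos'],s['joint_positions']);print(R.from_quat(s['tool_rot']).as_matrix())"
```

```text
1.2 [0.3259 0.3677 0.2311] [ 0.6745  0.1588 -0.1095  1.3029  0.0001  2.2433]
[[ 1.     -0.0004 -0.0019]
 [ 0.0019 -0.0002  1.    ]
 [-0.0004 -1.     -0.0002]]
```

Emit:
{"api": "send_rows", "payload": {
  "steps": [0.632,0.4,-0.624,0,0,0,-1,0.632,0.4,-0.624,0,0,0,-1,0.632,0.4,-0.624,0,0,0,-1,0.632,0.4,-0.624,0,0,0,-1,0.632,0.4,-0.624,0,0,0,-1,0.632,0.4,-0.624,0,0,0,-1,0.632,0.4,-0.624,0,0,0,-1]
}}

```text
time: 1.9
eef_pos: [0.4841, 0.2109, 0.1306]
tool_rot: [0.707, -0.001, -0.0, -0.707]
force: [-0.3, 0.5, -0.4]
finger_gap: 0.0853
```

```bash
python3 -c "
from plant import r;from h import *
for n in ('top','side'):
  f=r.grab_frame(n); np.savez(n+'1.npz',**{k:np.array(v) for k,v in f.items()})
  im=f['pixels'][:,:,::-1]; c=im[150:270,80:240] if n=='top' else im[130:250,190:350]
  cv2.imwrite('pics/%s1.png'%n,cv2.resize(c,None,fx=5,fy=5,interpolation=cv2.INTER_CUBIC))
"; python3 -c "
import cv2,numpy as np
cv2.imwrite('pics/b1.png',np.hstack([cv2.resize(cv2.imread('pics/%s1.png'%n),(400,300)) for n in ('top','side')]))"
```

```text
(no output)
```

View pics/b1.png

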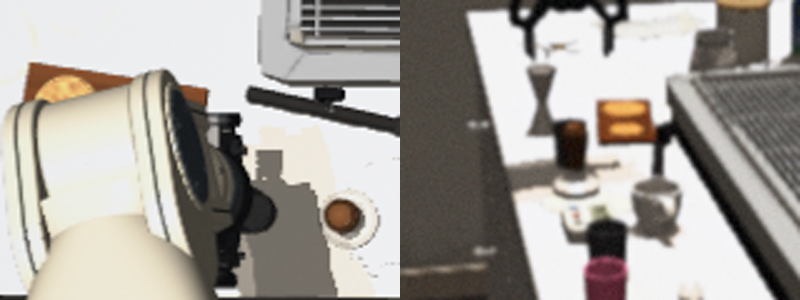

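The top view shows the gripper over the cup, but the arm hides the cup itself. The side view shows the jigger, tamper and board undisturbed. I'll descend and grip.

Emit:
{"api": "send_rows", "payload": {
  "steps": [0,0.2,0,0,0,0,-1,0,0.3,0,0,0,0,-1,0,0.44,0,0,0,0,-1,0,0.44,0,0,0,0,-1,0,0.44,0,0,0,0,1,0,0.44,0,0,0,0,1,0,0.44,0,0,0,0,1,0,0.44,0,0,0,0,1,0,0.44,0,0,0,0,1,0,0.44,0,0,0,0,1,0,0.44,0,0,0,0,1,0,0.44,0,0,0,0,1]
}}

```text
time: 3.2
eef_pos: [0.4847, 0.2122, 0.0233]
tool_rot: [-0.707, -0.001, -0.001, 0.708]
force: [-2.8, -0.3, 7.5]
finger_gap: 0.0451
```

```bash
python3 - <<'E'
from h import *
f=dict(np.load("top0.npz"));s=dict(np.load("side0.npz"))
for z in(0,.1,.2,.3):
    a,b=ray(f,(180,187),z),ray(f,(250,203),z); print(z,a,b,proj(s,a),proj(s,b))
E
```

```text
0 [0.6039 0.2233 0.    ] [0.5651 0.0486 0.    ] [293.3957 192.4802] [292.0739 213.7157]
0.1 [0.59  0.205 0.1  ] [0.5541 0.0435 0.1   ] [290.4403 165.2362] [288.8824 182.7103]
0.2 [0.576  0.1867 0.2   ] [0.543  0.0383 0.2   ] [287.2735 136.0436] [285.4949 149.7992]
0.3 [0.5621 0.1685 0.3   ] [0.532  0.0332 0.3   ] [283.8719 104.6859] [281.8925 114.8011]
```

Emit:
{"api": "send_rows", "payload": {
  "steps": [0,-0.16,0,0,0,0,1,0,-0.32,0,0,0,0,1,0.12,-0.32,0.136,0,0,0,1,0.24,-0.32,0.272,0,0,0,1,0.36,-0.32,0.408,0,0,0,1,0.36,-0.32,0.408,0,0,0,1,0.36,-0.25,0.408,0,0,0,1,0.36,-0.15,0.408,0,0,0,1,0.36,-0.08,0.408,0,0,0,1,0.36,-0.04,0.408,0,0,0,1,0.36,-0.036,0.408,0,0,0,1,0.36,-0.036,0.408,0,0,0,1]
}}

```text
time: 4.4
eef_pos: [0.5742, 0.3137, 0.0312]
tool_rot: [-0.707, -0.0, -0.0, 0.707]
force: [-0.2, -0.2, -0.5]
finger_gap: 0.0449
```

Emit:
{"api": "send_rows", "payload": {
  "steps": [0,0.004,0,0,0,0,1,0,0.004,0,0,0,0,-1,0,0.004,0,0,0,0,-1,0,0.004,0,0,0,0,-1,0,0.004,0,0,0,0,-1,0,0,0,0,0,0,-1,0,-0.1,0,0,0,0,-1,0,-0.3,0,0,0,0,-1,0,-0.5,0,0,0,0,-1,0,-0.5,0,0,0,0,-1]
}}

```text
time: 5.4
eef_pos: [0.5766, 0.3148, 0.1629]
tool_rot: [-0.706, -0.004, -0.004, 0.709]
force: [0.9, 1.0, -0.2]
finger_gap: 0.0856
```

Emit:
{"api": "send_rows", "payload": {
  "steps": [-0.384,0,-0.773,0,0,0,-1,-0.384,0,-0.773,0,0,0,-1,-0.384,0,-0.773,0,0,0,-1,-0.384,0,-0.773,0,0,0,-1,-0.384,0,-0.773,0,0,0,-1,-0.384,0,-0.773,0,0,0,-1,-0.384,0,-0.773,0,0,0,-1,-0.384,0,-0.773,0,0,0,-1]
}}

```text
time: 6.2
eef_pos: [0.4788, 0.1213, 0.1553]
tool_rot: [-0.707, -0.0, 0.0, 0.707]
force: [-0.2, -0.7, -0.5]
finger_gap: 0.0852
```

```bash
cat >> h.py <<'E'
def shot(tag,t=(0,420,0,560),s=(0,420,0,560)):
    from plant import r
    o=[]
    for n,c in(("top",t),("side",s)):
        f=r.grab_frame(n); np.savez(f"{n}{tag}.npz",**{k:np.array(v) for k,v in f.items()})
        o.append(cv2.resize(f["pixels"][c[0]:c[1],c[2]:c[3],::-1],(400,300),interpolation=cv2.INTER_CUBIC))
    cv2.imwrite(f"pics/b{tag}.png",np.hstack(o))
E
python3 -c "
from h import *;shot('2',(165,255,80,200),(125,230,210,350))"
```

```text
(no output)
```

View pics/b2.png

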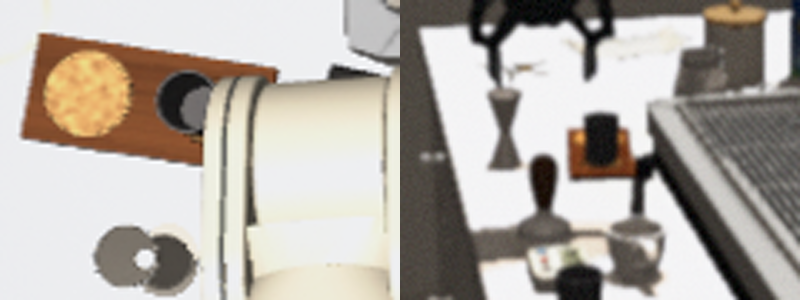

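Top: a cup stands upright on the small disc, around crop (187,102). Side: it is upright on the board and the tamper is untouched. Next I'll take the tamper.

Emit:
{"api": "send_rows", "payload": {
  "steps": [0,0.2,0,0,0,0,-1,0,0.36,0,0,0,0,-1,0,0.45,0,0,0,0,-1,0,0.45,0,0,0,0,-1,0,0.45,0,0,0,0,1,0,0.45,0,0,0,0,1,0,0.45,0,0,0,0,1,0,0.45,0,0,0,0,1,0,0.45,0,0,0,0,1,0,0.45,0,0,0,0,1,0,0.45,0,0,0,0,1,0,0.45,0,0,0,0,1],
  "grip_force": 60
}}

```text
time: 7.5
eef_pos: [0.4785, 0.1205, 0.044]
tool_rot: [-0.707, -0.001, -0.001, 0.707]
force: [-2.4, -0.0, 7.3]
finger_gap: 0.0302
```

Emit:
{"api": "send_rows", "payload": {
  "steps": [0,-0.16,0,0,0,0,1,0,-0.32,0,0,0,0,1,0,-0.44,0,0,0,0,1,0.1,-0.44,0.16,0,0,0,1,0.2,-0.44,0.32,0,0,0,1,0.3,-0.44,0.48,0,0,0,1,0.4,-0.44,0.64,0,0,0,1,0.436,-0.44,0.8,0,0,0,1,0.436,-0.44,0.96,0,0,0,1,0.436,-0.44,0.96,0,0,0,1,0.436,-0.44,0.96,0,0,0,1]
}}

```text
time: 8.6
eef_pos: [0.5864, 0.3612, 0.1519]
tool_rot: [0.707, 0.0, -0.001, -0.707]
force: [0.5, 0.2, -4.1]
finger_gap: 0.0308
```

Emit:
{"api": "send_rows", "payload": {
  "steps": [0.004,0,0.1,0,0,0,1,0.004,0,0.17,0,0,0,1,0.004,0,0.17,0,0,0,1,0.004,0.12,0.17,0,0,0,1,0.004,0.24,0.17,0,0,0,1,0.004,0.34,0.17,0,0,0,1,0.004,0.38,0.17,0,0,0,1,0.004,0.395,0.17,0,0,0,1,0.004,0.404,0.17,0,0,0,1,0.004,0.404,0.17,0,0,0,1]
}}

```text
time: 9.6
eef_pos: [0.5887, 0.4029, 0.053]
tool_rot: [-0.707, -0.0, -0.001, 0.707]
force: [-0.0, -0.2, -4.3]
finger_gap: 0.0304
```

Not touching yet (the weight still hangs on the gripper), so I'll lower a little more.

Emit:
{"api": "send_rows", "payload": {
  "steps": [0,0.006,0,0,0,0,1,0,0.006,0,0,0,0,1,0,0.006,0,0,0,0,1]
}}

```text
time: 9.9
eef_pos: [0.5887, 0.4032, 0.0522]
tool_rot: [-0.707, -0.001, -0.001, 0.708]
force: [-2.3, -1.0, 6.5]
finger_gap: 0.0309
```

Emit:
{"api": "send_rows", "payload": {
  "steps": [0,0,0,0,0,0,-1,0,0,0,0,0,0,-1,0,0,0,0,0,0,-1,0,0,0,0,0,0,-1,0,0,0,0,0,0,-1,0,-0.1,0,0,0,0,-1,0,-0.3,0,0,0,0,-1,0,-0.45,0,0,0,0,-1,-0.2,-0.45,-0.1,0,0,0,-1,-0.49,-0.45,-0.23,0,0,0,-1,-0.49,-0.45,-0.23,0,0,0,-1,-0.49,-0.45,-0.23,0,0,0,-1]
}}

```text
time: 11.1
eef_pos: [0.4615, 0.3439, 0.1636]
tool_rot: [0.707, -0.0, -0.001, -0.707]
force: [0.3, 0.2, 0.7]
finger_gap: 0.0852
```

Emit:
{"api": "send_rows", "payload": {
  "steps": [0,0,0.004,0,0,0,-1,0,0.2,0.004,0,0,0,-1,0,0.36,0.004,0,0,0,-1,0,0.472,0.004,0,0,0,-1,0,0.472,0.004,0,0,0,-1,0,0.472,0.004,0,0,0,1,0,0.472,0.004,0,0,0,1,0,0.472,0.004,0,0,0,1,0,0.472,0.004,0,0,0,1,0,0.472,0.004,0,0,0,1,0,0.472,0.004,0,0,0,1,0,0.472,0.004,0,0,0,1],
  "grip_force": 30
}}

```text
time: 12.3
eef_pos: [0.4662, 0.3468, 0.0461]
tool_rot: [-0.707, -0.001, -0.001, 0.707]
force: [-0.7, -0.0, 6.4]
finger_gap: 0.0428
```

Emit:
{"api": "send_rows", "payload": {
  "steps": [0,-0.2,0,0,0,0,1,0,-0.4,0,0,0,0,1,0,-0.6,0,0,0,0,1,-0.05,-0.6,-0.15,0,0,0,1,-0.1,-0.6,-0.3,0,0,0,1,-0.15,-0.6,-0.45,0,0,0,1,-0.2,-0.6,-0.6,0,0,0,1,-0.25,-0.6,-0.75,0,0,0,1,-0.264,-0.6,-0.9,0,0,0,1,-0.264,-0.6,-1,0,0,0,1,-0.264,-0.6,-1,0,0,0,1]
}}

```text
time: 13.4
eef_pos: [0.3992, 0.0943, 0.1952]
tool_rot: [0.707, -0.001, 0.001, -0.707]
force: [0.1, 1.0, -1.4]
finger_gap: 0.0428
```

Emit:
{"api": "send_rows", "payload": {
  "steps": [0,0,-0.15,0,0,0,1,0,0,-0.3,0,0,0,1,0,0,-0.45,0,0,0,1,0,0,-0.6,0,0,0,1,0,0,-0.75,0,0,0,1,0,0,-0.9,0,0,0,1,0,0,-1,0,0,0,1,0,0,-1,0,0,0,1]
}}

```text
time: 14.2
eef_pos: [0.3999, -0.1557, 0.1947]
tool_rot: [0.707, -0.001, 0.001, -0.707]
force: [0.3, 0.9, -0.4]
finger_gap: 0.0426
```

```bash
python3 -c "
from h import *;shot('3',(165,255,80,200),(110,260,210,410))"
```

```text
(no output)
```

View pics/b3.png

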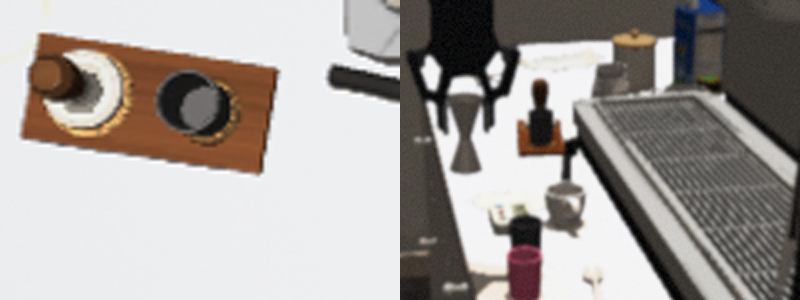

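Top: tamper and cup stand on the large and small discs of the square board, around crop (85,90) and (190,102). Side: the jigger hangs straight in the gripper and the bystanders are unmoved.

Emit:
{"api": "send_rows", "payload": {
  "steps": [0.05,0,-0.14,0,0,0,1,0.1,0,-0.28,0,0,0,1,0.18,0,-0.42,0,0,0,1,0.26,0,-0.56,0,0,0,1,0.34,0,-0.7,0,0,0,1,0.404,0,-0.84,0,0,0,1,0.404,0,-0.95,0,0,0,1,0.404,0,-0.95,0,0,0,1,0.404,0,-0.95,0,0,0,1]
}}

```text
time: 15.2
eef_pos: [0.5009, -0.3898, 0.1943]
tool_rot: [-0.707, 0.0, 0.0, 0.708]
force: [-0.4, 1.0, -0.4]
finger_gap: 0.0429
```

Emit:
{"api": "send_rows", "payload": {
  "steps": [0,0,-0.1,0,0,0,1,0,0,-0.18,0,0,0,1,0,0,-0.18,0,0,0,1,0,0.15,-0.18,0,0,0,1,0,0.3,-0.18,0,0,0,1,0,0.42,-0.18,0,0,0,1,0,0.5,-0.18,0,0,0,1,0,0.54,-0.18,0,0,0,1,0,0.555,-0.18,0,0,0,1,0,0.562,-0.18,0,0,0,1,0,0.562,-0.18,0,0,0,1,0,0.562,-0.18,0,0,0,1]
}}

```text
time: 16.4
eef_pos: [0.5008, -0.4363, 0.0554]
tool_rot: [0.708, 0.0, 0.0, -0.707]
force: [-0.5, -0.4, -0.9]
finger_gap: 0.0428
```

Emit:
{"api": "send_rows", "payload": {
  "steps": [0,0.004,-0.006,0,0,0,1,0,0.007,-0.006,0,0,0,1,0,0.007,-0.006,0,0,0,1]
}}

```text
time: 16.7
eef_pos: [0.5006, -0.4381, 0.0541]
tool_rot: [0.708, 0.0, 0.001, -0.707]
force: [-1.6, 1.5, 8.1]
finger_gap: 0.043
```

Contact. I'll release, lift and go over cup B at (0.478, -0.116).

Emit:
{"api": "send_rows", "payload": {
  "steps": [0,0,0,0,0,0,-1,0,0,0,0,0,0,-1,0,0,0,0,0,0,-1,0,0,0,0,0,0,-1,0,0,0,0,0,0,-1,0,-0.1,0,0,0,0,-1,0,-0.3,0,0,0,0,-1,0,-0.45,0,0,0,0,-1,0,-0.45,0.2,0,0,0,-1,-0.092,-0.45,0.4,0,0,0,-1,-0.092,-0.45,0.6,0,0,0,-1,-0.092,-0.45,0.8,0,0,0,-1]
}}

```text
time: 17.9
eef_pos: [0.4766, -0.2406, 0.1652]
tool_rot: [0.707, -0.0, 0.001, -0.707]
force: [-0.0, 0.4, 0.1]
finger_gap: 0.085
```

Emit:
{"api": "send_rows", "payload": {
  "steps": [0,0,0.2,0,0,0,-1,0,0,0.48,0,0,0,-1,0,0,0.48,0,0,0,-1,0,0,0.48,0,0,0,-1,0,0,0.48,0,0,0,-1]
}}

```text
time: 18.4
eef_pos: [0.4777, -0.1222, 0.1653]
tool_rot: [0.707, 0.001, -0.0, -0.707]
force: [-0.1, 0.3, 0.2]
finger_gap: 0.0852
```

Emit:
{"api": "send_rows", "payload": {
  "steps": [0,0,0.024,0,0,0,-1,0,0.18,0.024,0,0,0,-1,0,0.36,0.024,0,0,0,-1,0,0.5,0.024,0,0,0,-1,0,0.572,0.024,0,0,0,-1,0,0.572,0.024,0,0,0,-1,0,0.572,0.024,0,0,0,1,0,0.572,0.024,0,0,0,1,0,0.572,0.024,0,0,0,1,0,0.572,0.024,0,0,0,1,0,0.572,0.024,0,0,0,1,0,0.572,0.024,0,0,0,1]
}}

```text
time: 19.6
eef_pos: [0.4782, -0.1166, 0.0235]
tool_rot: [0.708, 0.001, 0.001, -0.707]
force: [-0.8, -0.4, 6.3]
finger_gap: 0.0442
```

Emit:
{"api": "send_rows", "payload": {
  "steps": [0,-0.2,0,0,0,0,1,0,-0.4,0,0,0,0,1,0,-0.48,-0.1,0,0,0,1,0.041,-0.48,-0.28,0,0,0,1,0.041,-0.48,-0.46,0,0,0,1,0.041,-0.48,-0.64,0,0,0,1,0.041,-0.48,-0.82,0,0,0,1,0.041,-0.48,-0.937,0,0,0,1,0.041,-0.48,-0.937,0,0,0,1,0.041,-0.48,-0.937,0,0,0,1]
}}

```text
time: 20.6
eef_pos: [0.4874, -0.3507, 0.1423]
tool_rot: [-0.707, 0.0, -0.001, 0.707]
force: [0.5, 0.9, -0.4]
finger_gap: 0.0442
```

Emit:
{"api": "send_rows", "payload": {
  "steps": [0,0.15,0,0,0,0,1,0,0.28,0,0,0,0,1,0,0.38,0,0,0,0,1,0,0.42,0,0,0,0,1,0,0.435,0,0,0,0,1,0,0.442,0,0,0,0,1,0,0.442,0,0,0,0,1,0,0.442,0,0,0,0,1]
}}

```text
time: 21.4
eef_pos: [0.4882, -0.3508, 0.0327]
tool_rot: [0.708, 0.0, 0.0, -0.707]
force: [-0.6, -0.2, -0.4]
finger_gap: 0.0444
```

Lower until contact, release, then withdraw toward y = -0.1 to clear the view.

Emit:
{"api": "send_rows", "payload": {
  "steps": [0,0.004,0,0,0,0,1,0,0.007,0,0,0,0,1,0,0.007,0,0,0,0,-1,0,0.007,0,0,0,0,-1,0,0.007,0,0,0,0,-1,0,0.007,0,0,0,0,-1,0,0.007,0,0,0,0,-1,0,-0.1,0,0,0,0,-1,0,-0.3,0,0,0,0,-1,0,-0.5,0,0,0,0,-1,0,-0.6,0,0,0,0,-1,-0.1,-0.65,0.15,0,0,0,-1]
}}

```text
time: 22.6
eef_pos: [0.465, -0.3163, 0.196]
tool_rot: [0.708, 0.001, 0.002, -0.706]
force: [-0.1, -0.1, -0.2]
finger_gap: 0.0855
```

Emit:
{"api": "send_rows", "payload": {
  "steps": [-0.1,0,0.15,0,0,0,-1,-0.2,0,0.3,0,0,0,-1,-0.25,0,0.45,0,0,0,-1,-0.25,0,0.6,0,0,0,-1,-0.25,0,0.75,0,0,0,-1,-0.25,0,0.9,0,0,0,-1,-0.25,0,0.9,0,0,0,-1,-0.25,0,0.9,0,0,0,-1]
}}

```text
time: 23.4
eef_pos: [0.4003, -0.0874, 0.1943]
tool_rot: [0.707, 0.001, -0.001, -0.707]
force: [0.8, 0.1, 0.4]
finger_gap: 0.085
```

```bash
python3 - <<'E'
from h import *
shot('4')
t=dict(np.load('top4.npz'))['pixels'][:,:,::-1]
s=dict(np.load('side4.npz'))['pixels'][:,:,::-1]
rs=lambda a:cv2.resize(a,(400,300),interpolation=cv2.INTER_CUBIC)
cv2.imwrite('pics/b4b.png',np.vstack([np.hstack([rs(t[165:255,80:200]),rs(t[190:274,372:484])]),np.hstack([rs(s[140:245,210:350]),rs(s[215:335,210:370])])]))
E
```

```text
(no output)
```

View pics/b4b.png

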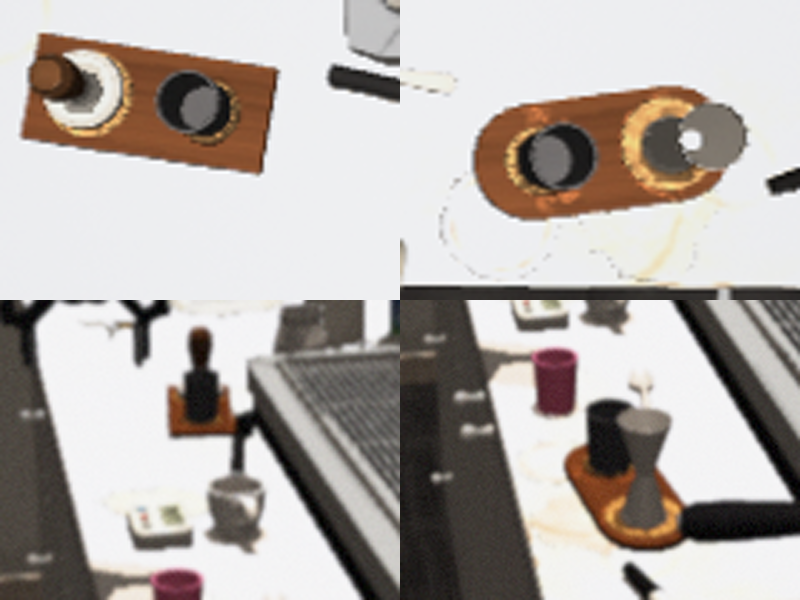

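```bash
python3 - <<'E'
from h import *
f=dict(np.load("top4.npz"))
def P(U,V,s,u0,v0): return ((U+.5)/s-.5+u0,(V+.5)/s-.5+v0)
L=lambda U,V:P(U,V,10/3,80,165); Q=lambda U,V:P(U,V,400/112,372,190)
sq=(np.array([.581,.3588]),np.array([.1416,.99])); rd=(np.array([.4948,-.394]),np.array([-.138,.9904]))
for n,u,z,b,y in[("cupA",L(188.5,102.5),.065,sq,-.045),("tamp base",L(84,90),.033,sq,.045),("knob",L(56,76),.096,sq,.045),("cupB",Q(161.5,157.5),.065,rd,.045),("jig",Q(311,137),.1,rd,-.045)]:
    p=ray(f,u,z)[:2]; d=p-b[0]; print(n,p,"along err",d@b[1]-y,"across",d@[b[1][1],-b[1][0]])
E
```

```text
cupA [0.5741 0.3142] along err -0.00011725122010407263 across -0.0005283868761383179
tamp base [0.5866 0.3987] along err -0.004730425628104891 across -6.835031892703698e-05
knob [0.5881 0.398 ] along err -0.005160922831111685 across 0.0014508320560919043
cupB [ 0.4877 -0.3491] along err 0.00045978918332397617 across -0.0008016576789711462
jig [ 0.4996 -0.4367] along err 0.00204023544704153 across -0.0011038330783677713
```

```bash
python3 -c "
from plant import r
print(r.job_done())"
```

```text
the job is handed in; nothing more can be done
None
```

I made up both kits and handed the job in at about 23.5 s of robot time. `job_done` gives no verdict, so what follows rests on my last camera check.

| Item | Board and disc | Off centre along the board | Off centre across the board |
|---|---|---|---|
| Tamper | square, large | about 5 mm | about 1 mm |
| Shot cup (first) | square, small | under 1 mm | under 1 mm |
| Jigger | round, large | about 2 mm | about 1 mm |
| Shot cup (second) | round, small | under 1 mm | under 1 mm |

- **Tolerance:** all four are inside the 12 mm limit. The tamper's 5 mm, probably an error in my first estimate of its position, is the largest.
- **Resting and released:** the last pictures show all four upright on their discs. The tamper and jigger each gave a clear contact force before I let go. The cups were released after lowering the last millimetre or two without a separate force check.
- **Bystanders:** the gripper was well clear when I handed in. The coffee cup, timer and pink cup look unmoved in the pictures; I did not measure them.

No check failed.

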